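# Feed a stud tray past the drop gate of a tray chute

## Task

Feed the white stud tray that stands in the chute into the bay behind the drop gate: press the long bar beside the chute down with one fingertip so that the gate sinks below the chute floor and, holding it down, push the tray from behind with the other fingertip until it is completely past the gate. Then let the bar come back up so that the gate closes behind the tray. Only push the tray, never pinch it or lift it, keep it flat on the chute floor, do not ram it against the closed gate, and leave the things lying around alone.

Things in the scene. Friction and masses are not known exactly. Their poses are not given: they have to be found in the camera images.
- chute: Fixed steel tray chute, 350 mm long. Origin on the table under the gate slot, mid lane; +x = direction of travel (away from the robot), +y left, z up. Floor top z = 20 mm, from the mouth at x = -215 to the end stop's buffers at x = 121; 0.6 mm lower beyond the gate slot (x = -6.5 to 6.5). Lane 75 mm wide (78 beyond the gate) between 4 mm side rails, tops at z = 41.
- gate_angle (a joint): Angle of the gate, rad: 0 = shut (up, held by a spring), grows as the bar is pressed down. From 0.27 the blade is below the floor everywhere; bar level at 0.34, limit 0.37. The bar needs about 2 N to start and 5 N when fully down, and springs back when let go.
- gate: The gate: blade and press bar, one rigid steel piece turning about a pin along chute x outside the right rail (chute y = -53, z = 12), where its origin lies. The blade crosses the lane at chute x = -3 to 3; the tray's bay lies beyond. Shut, its upper edge slopes up to the left: 11 mm over the floor at mid lane, 23 mm at the left rail; pressed, it sinks into the floor slot.
- bar_mid (a point): Middle of the press bar's top: a flat rubber-topped bar, 28 x 270 mm, along the chute outside its left rail (chute x = -245 to 25), middle line at y = 66 when pressed, 55 when up. Top z 64 mm when up, 33 at angle 0.27, 25 at 0.34, 21.5 at the limit. Press it anywhere along its length (lever arm 119 mm) and slide along it while pressing.
- bar_near (a point): Point on the top middle line of the press bar, 10 mm from its end nearest the mouth of the chute; moves with the bar.
- bar_far (a point): Point on the top middle line of the press bar, 10 mm from its far end; moves with the bar.
- stud_tray: White tray of dark studs, 70 mm wide (its x), 104 long (its y), walls 24 high, studs 33; 0.2 kg, loose. Origin at the centre of its underside, rear end 52 mm behind it. Stands on the chute floor before the gate, +y in the direction of travel, 5 mm side play in all. It slides with some friction and stops when no longer pushed.
- oil_dropper: Brown dropper bottle, 34 mm diameter, 112 mm high, standing on the table at the robot's right; bystander. Origin at the centre of its underside.
- tweezers: Steel tweezers, 130 mm long, 9 mm high, lying on the table in front of the chute's right side; bystander. Origin at the centre of the underside.
- tape_black: Roll of black tape, 59 mm diameter, 19 mm high, lying on the table at the left front; bystander. Origin at the centre of the underside.

How it is judged:
On the way, in this order (a step that is already met when the one before it is completed fails the run):
1. a fingertip holds the bar down with the gate fully open while the tray is still in front of the gate (value of joint gate_angle above 0.27 rad and contact force between the fingers and gate above 0.4 N and x of stud_tray in the frame of chute below -0.06 m), for 0.2 s.
2. the tray passes over the gate while a fingertip keeps the bar down (value of joint gate_angle above 0.27 rad and contact force between the fingers and gate above 0.4 N and x of stud_tray in the frame of chute between -0.03 and 0.045 m), for 0.1 s.
At the end, for the whole second after the job is handed in: The tray stands flat and at rest on the floor of the bay between gate and end stop (origin 55 to 72 mm past the gate in the chute frame, tilt under 0.04 rad), and the gate is shut behind it (angle under 0.03 rad) (value of joint gate_angle below 0.03 rad and x of stud_tray in the frame of chute between 0.055 and 0.072 m and z of stud_tray in the frame of chute between 0.017 and 0.022 m and angle between stud_tray's own z axis and vertical below 0.04 rad and linear speed of stud_tray below 0.01 m/s); the robot touches nothing.
It fails at once if the tray is lifted off the chute floor (z of stud_tray in the frame of chute above 0.032 m).
It fails at once if the tray is tipped (angle between stud_tray's own z axis and vertical above 0.15 rad).
It fails at once if the tray is rammed against the gate, or the gate pressed up hard against it (over 8 N) (contact force between stud_tray and gate above 8 N).
It fails at once if a bystander (dropper bottle, tweezers or tape roll) is moved by more than 20 mm (distance of any of oil_dropper, tweezers, tape_black from where it was at the start of the episode above 0.02 m).
It also fails if it takes over 38 s, if anything falls off the work surface, if the arm or the gripper's body presses on something with over 40 N, if the wrist force passes 120 N, or if a joint passes its speed limit or range.

## Robot

A 6-joint arm with a two-finger parallel gripper is mounted at the origin on a cart in front of the work surface, level with it; the furniture and walls round the work are solid. World frame = base frame: x ahead of the robot, y to its left, z up, the work surface at z = 0. Lengths are in m, angles in rad, forces in N, time in s.
With the tool pointing down it reaches from about 0.425 to 0.925 m from the base axis. Payload 12.5 kg.
Tool frame: the origin (TCP) lies between the finger pads; the fingertips stand 14 mm ahead of it and the grasp point (between the pads) lies 5 mm behind it; z points along the fingers, y is the line along which they close (so a half turn about z gives the same grasp; the last joint's range is limited). The gripper opens to 85 mm and grips with 20 to 120 N. Pads are 22 mm wide; open, the fingers measure 114 mm over their backs; the gripper's body (76 mm by 85 mm) begins 54 mm behind the grasp point. The pads swing forward as they close: fully open they stand 13 mm farther back than shut.
Start: joints at [1.119, 0.491, 1.559, -0, 1.092, -0.106], TCP at [0.212, 0.588, 0.245] pointing down, gripper open.
Joint ranges: [-3.1, 3.1], [-0.84, 2.19], [0.05, 2.79], [-1.13, 4.28], [0.06, 2.93], [-2.69, 2.69]. Speed limits (rad/s): [2.22, 2.22, 2.79, 3.14, 3.14, 3.14].

## Interface

Orientations are given as [roll, pitch, yaw] about the fixed x, y, z axes, in that order (R = Rz(yaw) Ry(pitch) Rx(roll)).
In Python, from workcell import monitor, camera, calibration, job, models gives the robot as it stands. The module is installed in compiled form; this text tells all that it offers.
- The arm moves only by the shell command python3 -m crank 'ROWS' [FORCE]. ROWS is JSON, a list of rows, each a list of 7 numbers: the shift along the world's x, y, z in units of 40 mm (1.0 is 40 mm), then the turn, a rotation vector about the world's x, y, z in degrees, then the opening, from 0 (shut) to 1 (fully open). In form: [[tx, ty, tz, wx, wy, wz, jaw], ...]. A call has 1 to 12 rows; each row shifts and turns the commanded pose from where the row before left it; what a row does not reach is not made up. A row lasts 1/10 s, in which the tool goes at most 50 mm and 8.59 degrees, less where a joint would pass 70% of its speed; a pose out of reach is approached as far as the arm can. A call is refused whole if a number of a shift passes 1 or a number of a turn 8.59, either way. A call with a gripper value outside its range is refused whole. The fingers move at their own pace and stop on an object; FORCE is the grip in N (left out, the last holds). Time passes only in rows, so rows that do not move let the fingers close. It gives the time, the measured TCP pose, the force, the opening and the grip force at its end, in the units of the state.
- monitor.observe(): the state, without advancing time (a new reading comes with each control period).
- camera(name): name is "scene" or "top" or "wrist"; returns the picture (384x512x3 uint8, red, green, blue); there is no depth.
- calibration(name): a dict with "K" (3x3 intrinsics, pixels), "R" (3x3) and "t" (3): a world point X has camera coordinates R X + t. Camera axes: x right, y down, z forward; pixel columns grow to the right and rows downward; lengths in m; the calibration is good to about 2 mm. The wrist camera is an equidistant fisheye: a pixel r from the principal point sees the ray r / f radians off the axis. A picture is of the moment at which its call begins: read the wrist's pose just before it. calibration takes no time and is no camera call; for the wrist camera it gives the pose at the moment of the call.
- job.hand_in(): hands the job in; it is judged then, once.
Trained networks look in the newest picture that a camera, given by its name, has taken for a name from the list of things; names that differ only in an ending like _2 or _b are one class to them, and where a whole thing is asked for, a point or a joint stands for the part that bears it (a point fixed in the world has none). Each returns a list of dicts, best first, with "confidence" (0 to 1); they miss things now and then, are a little off and sometimes report something else, mostly with a low value. They report only what shows in the picture. A call takes as long as a camera call.
- models.recognise(camera, target): "position" ([row, column] as shares, 0 to 1, of the picture: columns of its width, rows of its height, amid what is visible of it).
- models.cut_out(camera, target): "mask" (384x512 bool, what is visible of it) and "position" ([row, column] as shares, 0 to 1, of the picture: columns of its width, rows of its height, amid what is visible of it).
The state is a dict: "time": time; "joints": joint angles; "qvel": joint speeds; "joint_torque": joint torques, N m; "position": TCP position; "ee_rot": TCP orientation; "contact_force": force on the tool from outside, world axes, zero at the start; "ft_torque": the same for the moment, N m; "finger_gap": finger opening in m; "grasp_force": force on a finger pad.
Only numpy, scipy, OpenCV 4.12 (cv2) and the standard library are available. Lean on these libraries where they do the work, as an engineer would, in place of code of your own. Each camera call takes 0.05 s, during which the arm holds its last target. There are 200 camera calls.

## Working session

There is one attempt and no reset: what is moved stays moved. The work goes in short steps, Python scripts to look and compute and a shell command to move; the robot and the scene stay as the last step left them, time stands still between calls to the robot, and variables do not carry over. Pictures are saved under pics/ and viewed, at most 10 in all, crops included, and the job is handed in when it is done.

```bash
mkdir -p pics; cat > h.py <<'E'
import numpy as np, cv2
from workcell import monitor, camera, calibration, job, models
def ray(cal,px,z):
    K,R,t=[np.array(cal[k],float) for k in("K","R","t")]
    d=R.T@np.linalg.solve(K,[px[0],px[1],1.]); c=-R.T@t
    return c+d*(z-c[2])/d[2]
def proj(cal,X):
    K,R,t=[np.array(cal[k],float) for k in("K","R","t")]
    p=K@(R@np.array(X,float)+t); return p[:2]/p[2]
E
python3 - <<'E'
from h import *
s=monitor.observe(); print(s['time'],s['position'],s['ee_rot'],s['finger_gap'],s['contact_force'])
ims=[]
for n in("top","scene"):
    im=camera(n); cv2.imwrite(f'pics/{n}0.png',im[:,:,::-1]); c=calibration(n)
    print(n,np.round(-np.array(c["R"]).T@np.array(c["t"]),3),np.round(c["K"],1).tolist())
    for t,z in(("stud_tray",.045),("chute",.03),("bar_mid",.064),("bar_near",.064),("bar_far",.064),("gate",.05),("oil_dropper",.1),("tweezers",.009),("tape_black",.019)):
        for r in models.recognise(n,t)[:2]:
            p=np.array(r["position"])[::-1]*[512,384]; print(t,round(r["confidence"],2),p.round(1),ray(c,p,z).round(3))
E
```

```text
0.0 [0.2117214  0.58781151 0.24470605] [-3.14041820e+00 -1.36990969e-04  2.79579639e+00] 0.08519940576544499 [-0.76637995  0.66975655  0.31933832]
top [0.304 0.11  1.594] [[495.4, 0.0, 255.9], [0.0, 495.4, 185.8], [0.0, 0.0, 1.0]]
stud_tray 0.92 [224.4 180.1] [0.565 0.209 0.045]
chute 0.57 [223.7 153.9] [0.653 0.211 0.03 ]
bar_mid 0.88 [206.8 177.7] [0.57  0.263 0.064]
bar_near 0.98 [206.  173.7] [0.583 0.266 0.064]
bar_near 0.58 [224.9 156.1] [0.638 0.205 0.064]
gate 0.81 [207.5 169.8] [0.598 0.262 0.05 ]
tweezers 0.74 [206.6 173.3] [0.595 0.269 0.009]
tape_black 0.54 [168.7 242.2] [0.375 0.391 0.019]
scene [-0.225 -0.543  0.677] [[414.6, 0.0, 256.9], [0.0, 414.6, 191.3], [0.0, 0.0, 1.0]]
stud_tray 0.88 [238.2 184. ] [0.554 0.197 0.045]
chute 0.79 [250.7 177. ] [0.629 0.214 0.03 ]
bar_mid 0.67 [226.7 170.4] [0.569 0.258 0.064]
bar_mid 0.66 [319.4 272.1] [ 0.366 -0.211  0.064]
bar_near 0.75 [226.3 168.7] [0.576 0.267 0.064]
bar_far 0.72 [230.6 169.5] [0.581 0.253 0.064]
gate 0.92 [226.2 173.1] [0.573 0.266 0.05 ]
oil_dropper 0.77 [321.3 275.3] [ 0.326 -0.238  0.1  ]
tweezers 0.66 [270.5 255.6] [ 0.392 -0.056  0.009]
tape_black 0.66 [230.  171.4] [0.629 0.304 0.019]
```

```bash
python3 - <<'E'
import cv2
a=cv2.imread('pics/top0.png')[80:260,130:330]; cv2.imwrite('pics/topc.png',cv2.resize(a,None,fx=3.3,fy=3.3,interpolation=cv2.INTER_CUBIC))
a=cv2.imread('pics/scene0.png')[110:310,150:400]; cv2.imwrite('pics/scenec.png',cv2.resize(a,None,fx=3,fy=3,interpolation=cv2.INTER_CUBIC))
E
```

```text
(no output)
```

View pics/topc.png

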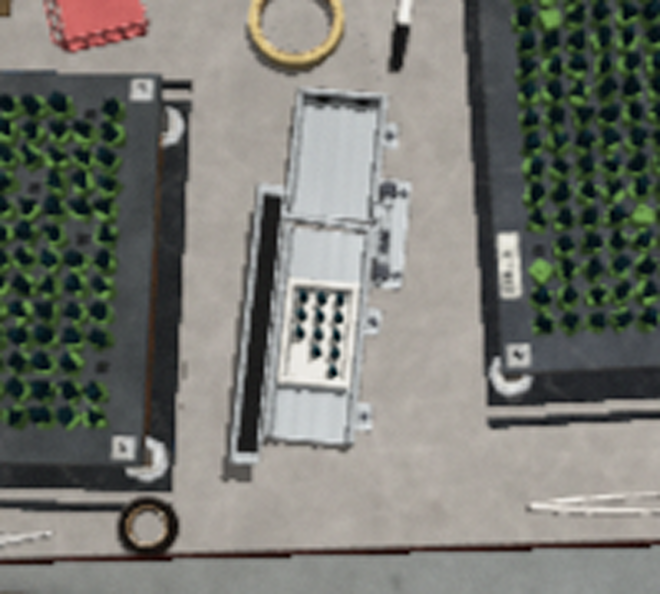

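View pics/scenec.png

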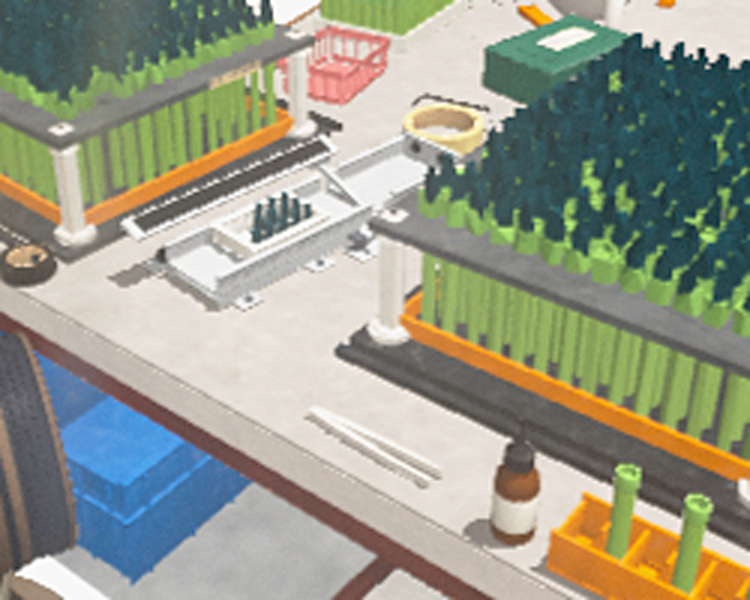

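The top view shows the chute running up the picture and leaning slightly right. Mouth corners are at crop (268,440) and (350,447), far corners at (300,92) and (384,97). The bar is on the left, the tray near the mouth, and there are racks on both sides. In the scene view the bottle, tweezers and tape are all well clear of the chute. Next I'll fit the chute pose from both cameras.

```bash
cat > fit.py <<'E'
from h import *
from scipy.optimize import least_squares
ct,cs=calibration("top"),calibration("scene")
T=lambda u,v:np.array([u/3.3+130,v/3.3+80]); S=lambda u,v:np.array([u/3+150,v/3+110])
def W(p,q): c,s=np.cos(p[2]),np.sin(p[2]); return [p[0]+c*q[0]-s*q[1],p[1]+s*q[0]+c*q[1],q[2]]
obs=[(ct,T(268,440),(-.215,.0415,.041)),(ct,T(350,447),(-.215,-.0415,.041)),(ct,T(300,92),(.135,.043,.041)),(ct,T(384,97),(.135,-.043,.041)),
(ct,T(240,458),(-.245,.055,.064)),(ct,T(273,188),(.025,.055,.064)),(cs,S(132,228),(-.245,.055,.064)),(cs,S(328,145),(.025,.055,.064)),]
f=lambda p:np.concatenate([proj(c,W(p,q))-u for c,u,q in obs])
r=least_squares(f,[.63,.21,-.1],loss='soft_l1'); P=r.x
E
python3 - <<'E'
from fit import *
print(P.round(4),np.degrees(P[2]).round(2)); print(f(P).reshape(-1,2).round(1))
c,s=np.cos(P[2]),np.sin(P[2])
def ch(w): d=w[:2]-P[:2]; return np.array([c*d[0]+s*d[1],-s*d[0]+c*d[1]]).round(4)
for n,q in(("rearL",(280,385)),("rearR",(347,392)),("frontL",(290,279)),("frontR",(360,287))): print(n,ch(ray(ct,T(*q),.044)))
for n,q in(("Lrack near corner",(150,460)),("Lrack far",(160,75)),("Rrack corner",(490,395))):
  for z in(.1,.15): print(n,z,ray(ct,T(*q),z).round(3))
# rack height: post base/top in scene
b=ray(cs,S(75,240),0); print('post base',b.round(3),[(z,(proj(cs,[b[0],b[1],z])-S(62,130)).round(1)) for z in(.08,.1,.12,.14,.16)])
print('tape',ray(ct,T(148,526),.019).round(3))
def line(im,cal,a,b,col,k,o):
    p=[tuple(int(round(x)) for x in (proj(cal,W(P,q))-o)*k) for q in(a,b)]; cv2.line(im,p[0],p[1],col,1,cv2.LINE_AA)
for nm,cal,o,k in(("topc",ct,np.array([130,80]),3.3),("scenec",cs,np.array([150,110]),3)):
    im=cv2.imread(f'pics/{nm}.png')
    for y in(-.0415,.0415): line(im,cal,(-.215,y,.041),(.135,y,.041),(0,0,255),k,o)
    for x in(-.215,.135): line(im,cal,(x,-.0415,.041),(x,.0415,.041),(0,0,255),k,o)
    line(im,cal,(0,-.0375,.02),(0,.0375,.043),(255,0,0),k,o)
    for y in(.041,.069): line(im,cal,(-.245,y,.064),(.025,y,.064),(0,200,0),k,o)
    cv2.imwrite(f'pics/{nm}_ov.png',im)
a=cv2.imread('pics/topc_ov.png')[60:500,180:440]; b=cv2.imread('pics/scenec_ov.png')[80:320,60:500]
b=cv2.copyMakeBorder(b,0,200,0,0,0); cv2.imwrite('pics/ov.png',np.hstack([a,b]))
E
```

```text
[ 0.6701  0.1899 -0.1193] -6.84
[[-1.2 -0.3]
 [ 0.2 -0.1]
 [ 0.  -1.7]
 [ 0.9 -0.9]
 [ 1.3  2.7]
 [ 0.4 -0.1]
 [-3.6  0.2]
 [-0.8 -1.5]]
rearL [-0.1625  0.0316]
rearR [-0.1634 -0.0329]
frontL [-0.0589  0.0327]
frontR [-0.0606 -0.0354]
Lrack near corner 0.1 [0.439 0.356 0.1  ]
Lrack near corner 0.15 [0.435 0.348 0.15 ]
Lrack far 0.1 [0.805 0.345 0.1  ]
Lrack far 0.15 [0.788 0.337 0.15 ]
Rrack corner 0.1 [0.49  0.043 0.1  ]
Rrack corner 0.15 [0.484 0.045 0.15 ]
post base [0.456 0.379 0.   ] [(0.08, array([ 1.3, 14.3])), (0.1, array([0.6, 8.4])), (0.12, array([-0.2,  2.5])), (0.14, array([-1. , -3.5])), (0.16, array([-1.8, -9.7]))]
tape [0.383 0.371 0.019]
```

View pics/ov.png

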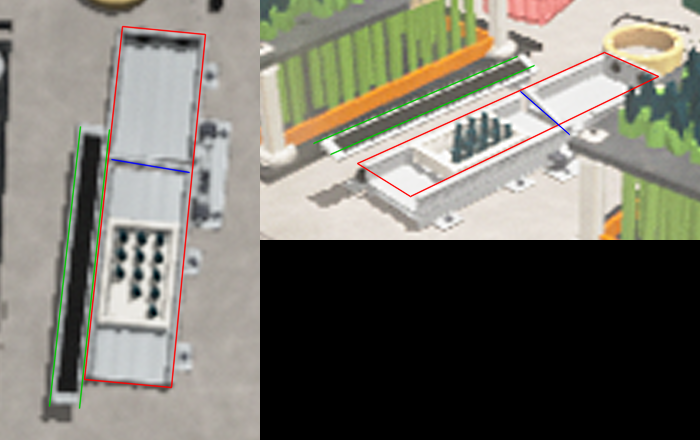

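The overlay fits the top view well, but in the scene view it is a few pixels off. I'll move over the mouth and refine with the wrist camera.

```bash
python3 -m crank '[[0.6,-0.97,0.15,0,0,6.5,0.6],[0.6,-0.97,0.15,0,0,6.5,0.6],[0.6,-0.97,0.15,0,0,0,0.6],[0.6,-0.97,0.15,0,0,0,0.6],[0.6,-0.97,0.15,0,0,0,0.6],[0.6,-0.97,0.15,0,0,0,0.6],[0.6,-0.97,0.15,0,0,0,0.6],[0.6,-0.97,0.15,0,0,0,0.6],[0.6,-0.97,0.15,0,0,0,0.6],[0,0,0,0,0,0,0.6],[0,0,0,0,0,0,0.6]]'
python3 - <<'E'
from h import *
import json
c=calibration("wrist"); s=monitor.observe(); im=camera("wrist"); cv2.imwrite('pics/w1.png',im[:,:,::-1])
json.dump({k:np.array(c[k]).tolist() for k in c if k in("K","R","t")},open('w1.json','w'))
print(s['position'],s['ee_rot'],s['finger_gap'],s['contact_force']); print(c)
E
```

```text
time: 2.1
position: [0.4282, 0.2381, 0.2994]
ee_rot: [3.141, 0.0, 3.02]
contact_force: [-0.9, 0.5, -0.5]
finger_gap: 0.0509
grasp_force: 0.0
[0.42819354 0.23810018 0.29943177] [3.14123878e+00 1.55141731e-04 3.02019545e+00] 0.05088868458994116 [-0.9302474   0.47212771 -0.47842441]
{'K': array([[297.31863964,   0.        , 258.09578471],
       [  0.        , 297.31863964, 192.28851858],
       [  0.        ,   0.        ,   1.        ]]), 'R': array([[ 1.21236130e-01,  9.92623314e-01,  8.70721959e-04],
       [ 9.50632670e-01, -1.16359863e-01,  2.87676744e-01],
       [ 2.85655960e-01, -3.40490785e-02, -9.57727170e-01]]), 't': array([-0.28966258, -0.43244318,  0.31730881])}
```

View pics/w1.png

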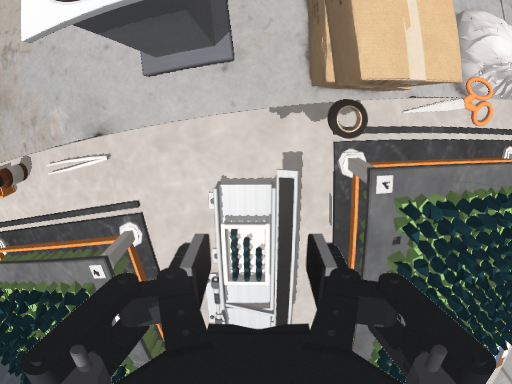

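The wrist picture is turned so that down is +x. It shows the mouth at row ~184 (columns 219 to 271), the bar at columns 277 to 299 from row 171, and the tray at rows 224 to 284. I'll zoom in to get precise points.

```bash
python3 - <<'E'
import cv2
a=cv2.imread('pics/w1.png')[160:330,195:315]; cv2.imwrite('pics/w1c.png',cv2.resize(a,None,fx=3.5,fy=3.5,interpolation=cv2.INTER_CUBIC))
E
```

```text
(no output)
```

View pics/w1c.png

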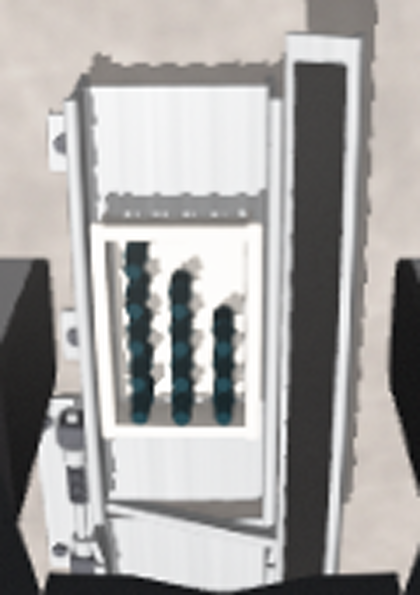

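```bash
cat > fit2.py <<'E'
from fit import *
import json
cw={k:np.array(v) for k,v in json.load(open('w1.json')).items()}
def projf(cal,X):
    q=cal["R"]@np.array(X,float)+cal["t"]; th=np.arctan2(np.hypot(q[0],q[1]),q[2]); d=q[:2]/np.hypot(q[0],q[1])
    return np.array([cal["K"][0,2],cal["K"][1,2]])+cal["K"][0,0]*th*d
C=lambda u,v:np.array([u/3.5+195,v/3.5+160])
obsw=[(C(66,102),(-.215,-.0415,.041)),(C(281,100),(-.215,.0415,.041)),(C(287,36),(-.245,.0418,.0593)),(C(361,40),(-.245,.0682,.0687))]
obst=[o for o in obs if o[0] is ct and o[1][1]<80+455/3.3]
fw=lambda p:np.concatenate([projf(cw,W(p,q))-u for u,q in obsw])
ft=lambda p:np.concatenate([proj(c,W(p,q))-u for c,u,q in obst])
E
python3 - <<'E'
from fit2 import *
for nm,g in(("w",fw),("t",ft),("both",lambda p:np.concatenate([fw(p),ft(p)]))):
    r=least_squares(g,P,loss='soft_l1'); print(nm,r.x.round(4),np.degrees(r.x[2]).round(2)); print(fw(r.x).reshape(-1,2).round(1).tolist(),ft(r.x).reshape(-1,2).round(1).tolist())
P=r.x
tr=[(C(90,223),(-.035,-.052)),(C(263,223),(.035,-.052))]
# tray rear x from wrist: fit chute x,y of rear corners at z=.044
for u,_ in tr: print('rear',least_squares(lambda q:projf(cw,W(P,[q[0],q[1],.044]))-u,[-.16,0]).x.round(4))
for u in(C(103,437),C(260,437)): print('front',least_squares(lambda q:projf(cw,W(P,[q[0],q[1],.044]))-u,[-.16,0]).x.round(4))
im=cv2.imread('pics/w1c.png')
for a,b,col in[((-.215,y,.041),(.0,y,.041),(0,0,255)) for y in(-.0415,.0415)]+[((-.245,.0418,.0593),(.025,.0418,.0593),(0,200,0)),((-.245,.0682,.0687),(.025,.0682,.0687),(0,200,0)),((0,-.0375,.0205),(0,.0375,.043),(255,0,0)),((-.215,-.0415,.041),(-.215,.0415,.041),(0,0,255))]:
    pts=np.array([(projf(cw,W(P,np.array(a)+(np.array(b)-a)*t))-[195,160])*3.5 for t in np.linspace(0,1,20)]).round().astype(int)
    cv2.polylines(im,[pts],False,col,1,cv2.LINE_AA)
cv2.imwrite('pics/w1ov.png',im)
E
```

```text
w [ 0.6777  0.1917 -0.1169] -6.7
[[0.6, -0.1], [-0.0, 0.1], [-0.4, -0.3], [-0.0, 0.2]] [[-1.6, -2.7], [-0.2, -2.5], [-0.7, -3.9], [0.2, -3.2], [-0.3, -2.4]]
t [ 0.6684  0.1905 -0.1125] -6.45
[[-2.1, -6.4], [-2.3, -6.4], [-3.0, -7.4], [-2.5, -7.1]] [[-0.9, 0.3], [0.6, 0.4], [-0.4, -1.1], [0.5, -0.5], [0.1, 0.5]]
both [ 0.6766  0.1907 -0.1211] -6.94
[[0.4, -0.9], [-0.2, -0.4], [-0.5, -0.8], [-0.1, -0.3]] [[-1.5, -2.4], [-0.2, -2.1], [-0.2, -3.6], [0.7, -2.8], [0.1, -2.1]]
rear [-0.164  -0.0343]
rear [-0.1641  0.0352]
front [-0.0601 -0.034 ]
front [-0.0607  0.0356]
```

View pics/w1ov.png

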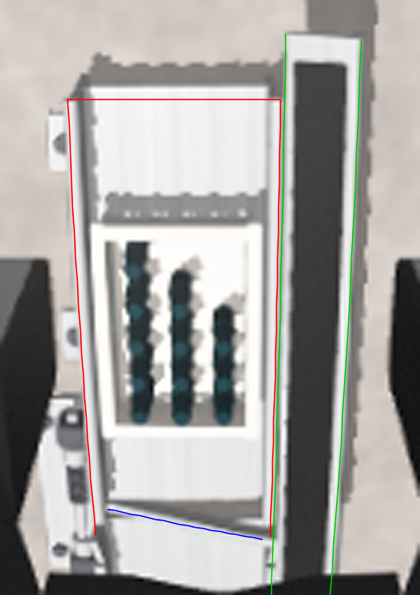

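The fit is close in the wrist view, which is tied to the arm: chute at about (0.677, 0.1915), yaw -6.7°, tray origin at chute x ≈ -0.112. I'll move behind the tray with the left finger over the bar and come down.

```bash
python3 -m crank '[[0.8,0.07,0,0,0,0.3,0.6],[0.8,0.07,0,0,0,0,0.6],[0,0,-1,0,0,0,0.6],[0,0,-1,0,0,0,0.6],[0,0,-1,0,0,0,0.6],[0,0,-1,0,0,0,0.6],[0,0,-0.8,0,0,0,0.6],[0,0,0,0,0,0,0.6],[0,0,0,0,0,0,0.6]]'
python3 - <<'E'
from h import *
import json
c=calibration("wrist"); s=monitor.observe(); im=camera("wrist"); cv2.imwrite('pics/w2.png',im[:,:,::-1])
json.dump({k:np.array(c[k]).tolist() for k in("K","R","t")},open('w2.json','w')); print(s['position'])
E
```

```text
time: 3.05
position: [0.4915, 0.2455, 0.1077]
ee_rot: [-3.141, -0.001, 3.029]
contact_force: [-0.1, -0.2, 1.6]
finger_gap: 0.0514
grasp_force: 0.0
[0.49150082 0.24548762 0.10770099]
```

View pics/w2.png

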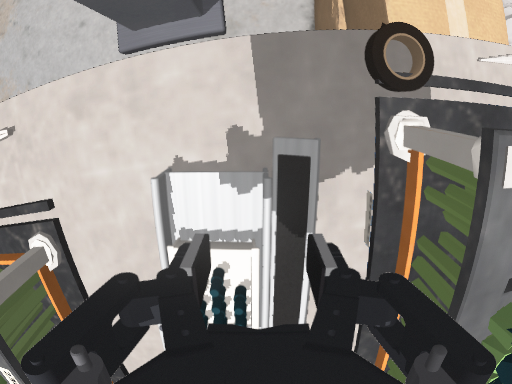

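The finger on the left rail side (image columns 310 to 345) hangs just over the bar's outer edge (bar at columns 275 to 318). The right finger (175 to 210) is over the tray's rear edge, which projects near row 245. I'll refit with this closer view.

```bash
python3 - <<'E'
from fit2 import *
c2={k:np.array(v) for k,v in json.load(open('w2.json')).items()}
o2=[(np.array([153,178.]),(-.215,-.0415,.041)),(np.array([270,170.]),(-.215,.0415,.041)),(np.array([274,139.]),(-.245,.0418,.0593)),(np.array([319,139.]),(-.245,.0682,.0687))]
f2=lambda p:np.concatenate([projf(c2,W(p,q))-u for u,q in o2])
for n,g in(("w2",f2),("w12",lambda p:np.concatenate([fw(p),f2(p)]))):
    r=least_squares(g,P,loss='soft_l1'); print(n,r.x.round(4),np.degrees(r.x[2]).round(2),f2(r.x).reshape(-1,2).round(1).tolist())
P=r.x; tc=np.array([.4915,.2455,.1077]); c,s=np.cos(P[2]),np.sin(P[2]); d=tc[:2]-P[:2]; xy=np.array([c*d[0]+s*d[1],-s*d[0]+c*d[1]]); print('tcp chute',xy.round(4))
for y in(.0257,-.0257,.04,-.04):
  for dx in(-.011,.011):
    for dz in(-.014,-.006): print(y,dx,dz,projf(c2,W(P,[xy[0]+dx,xy[1]+y,tc[2]+dz])).round(0))
for x in(-.245,.025): print('bar pressed edges',[projf(c2,W(P,[x,y,.025])).round(0) for y in(.052,.08)])
print('tray rear',[projf(c2,W(P,[-.164,y,.044])).round(0) for y in(-.035,.035)])
E
```

```text
w2 [ 0.6767  0.1916 -0.1164] -6.67 [[-0.2, -0.0], [0.5, 7.8], [-1.0, -2.5], [0.5, 0.1]]
w12 [ 0.6769  0.1914 -0.1174] -6.73 [[-0.1, 0.3], [0.6, 8.3], [-0.9, -2.0], [0.7, 0.7]]
tcp chute [-0.1905  0.032 ]
0.0257 -0.011 -0.014 [305. 228.]
0.0257 -0.011 -0.006 [307. 234.]
0.0257 0.011 -0.014 [302. 263.]
0.0257 0.011 -0.006 [304. 271.]
-0.0257 -0.011 -0.014 [207. 227.]
-0.0257 -0.011 -0.006 [205. 233.]
-0.0257 0.011 -0.014 [210. 263.]
-0.0257 0.011 -0.006 [208. 270.]
0.04 -0.011 -0.014 [331. 227.]
0.04 -0.011 -0.006 [334. 233.]
0.04 0.011 -0.014 [327. 263.]
0.04 0.011 -0.006 [330. 270.]
-0.04 -0.011 -0.014 [181. 226.]
-0.04 -0.011 -0.006 [178. 233.]
-0.04 0.011 -0.014 [185. 262.]
-0.04 0.011 -0.006 [182. 269.]
bar pressed edges [array([285., 132.]), array([323., 133.])]
bar pressed edges [array([274., 384.]), array([299., 384.])]
tray rear [array([167., 245.]), array([260., 248.])]
```

```bash
python3 -m crank '[[0,0,-0.5,0,0,0,0.6],[0,0,-0.3,0,0,0,0.6],[0,0,0,0,0,0,0.6]]'; python3 -m crank '[[0,0,-0.3,0,0,0,0.6],[0,0,-0.2,0,0,0,0.6],[0,0,0,0,0,0,0.6]]';python3 -m crank '[[0,0,-0.2,0,0,0,0.6],[0,0,-0.15,0,0,0,0.6],[0,0,0,0,0,0,0.6]]'
```

```text
time: 3.4
position: [0.492, 0.2447, 0.0755]
ee_rot: [3.141, 0.0, 3.028]
contact_force: [-0.1, -1.1, 2.1]
finger_gap: 0.0514
grasp_force: 0.8
time: 3.7
position: [0.492, 0.2445, 0.0551]
ee_rot: [3.141, 0.0, 3.028]
contact_force: [0.7, -0.3, 4.1]
finger_gap: 0.0515
grasp_force: 1.8
time: 4.0
position: [0.4921, 0.2446, 0.0413]
ee_rot: [3.141, 0.0, 3.028]
contact_force: [1.2, 1.0, 4.4]
finger_gap: 0.0514
grasp_force: 2.5
```

```bash
python3 -m crank '[[0,0,-0.15,0,0,0,0.6],[0,0,0,0,0,0,0.6]]'; python3 -m crank '[[0,0,-0.05,0,0,0,0.6],[0,0,0,0,0,0,0.6]]'
python3 - <<'E'
from h import *
import json
c=calibration("wrist"); s=monitor.observe(); im=camera("wrist"); cv2.imwrite('pics/w3.png',im[100:384,100:420,::-1])
json.dump({k:np.array(c[k]).tolist() for k in("K","R","t")},open('w3.json','w')); print(s['position'],s['contact_force'])
a=cv2.imread('pics/w3.png');cv2.imwrite('pics/w3.png',cv2.resize(a,None,fx=2,fy=2))
E
```

```text
time: 4.2
position: [0.4921, 0.2446, 0.0355]
ee_rot: [3.141, 0.001, 3.028]
contact_force: [0.6, 3.9, 5.8]
finger_gap: 0.0518
grasp_force: 2.9
time: 4.4
position: [0.4921, 0.2447, 0.0338]
ee_rot: [3.141, 0.001, 3.028]
contact_force: [0.5, 4.4, 5.5]
finger_gap: 0.0512
grasp_force: 3.0
[0.49214602 0.24471815 0.03384634] [0.539993   4.44216868 5.51326269]
```

View pics/w3.png

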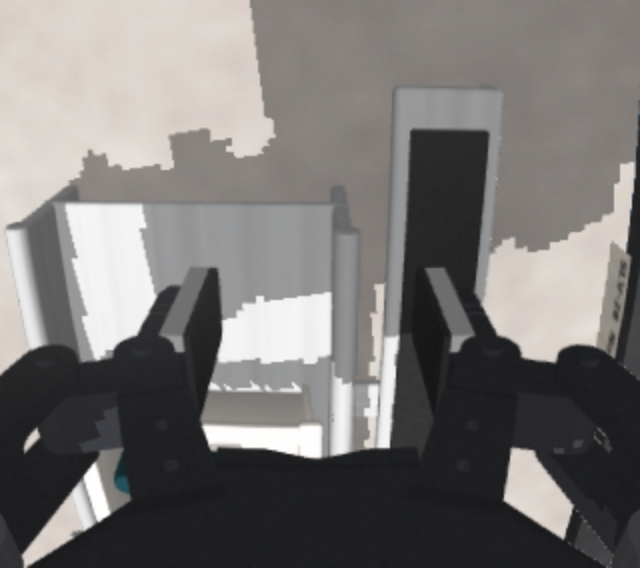

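The picture shows the bar pressed almost level (near end at px (296..351, 144)), with the left finger on its rubber and the right finger in the lane behind the tray. I'll estimate the gate angle.

```bash
python3 - <<'E'
from fit2 import *
P=np.array([.6769,.1914,-.1174])
c3={k:np.array(v) for k,v in json.load(open('w3.json')).items()}
def bar(a,x,y):
    t=.34-a; return [x,-.053+np.cos(t)*y-np.sin(t)*.013,.012+np.sin(t)*y+np.cos(t)*.013]
for a in(.24,.27,.3,.32,.34,.36): print(a,[projf(c3,W(P,bar(a,-.245,y))).round(1).tolist() for y in(.105,.133)],bar(a,0,.119))
print('mouth rail',[projf(c3,W(P,[-.215,y,.041])).round(1) for y in(-.0415,.0415)],'floor',[projf(c3,W(P,[-.215,y,.02])).round(1) for y in(-.0375,.0375)])
print('rear top',[projf(c3,W(P,[-.164,y,.044])).round(1) for y in(-.035,.035)])
E
```

```text
0.24 [[299.4, 147.7], [362.0, 150.3]] [0, np.float64(0.0641076612516763), np.float64(0.03681523072958689)]
0.27 [[299.9, 146.7], [360.7, 149.0]] [0, np.float64(0.06479931201475235), np.float64(0.03329136183645903)]
0.3 [[300.2, 145.8], [359.1, 147.8]] [0, np.float64(0.06538495134823011), np.float64(0.02974833215480218)]
0.32 [[300.2, 145.2], [358.0, 147.0]] [0, np.float64(0.06571621812630943), np.float64(0.02737724142317215)]
0.34 [[300.2, 144.6], [356.8, 146.2]] [0, np.float64(0.066), np.float64(0.025)]
0.36 [[300.1, 144.0], [355.5, 145.5]] [0, np.float64(0.06623618346033608), np.float64(0.02261755875015888)]
mouth rail [array([105.2, 214.4]), array([278.8, 217.1])] floor [array([128.9, 200.9]), array([268.2, 201.9])]
rear top [array([132.5, 304.7]), array([263. , 311.9])]
```

The gate is about 0.34 to 0.35 rad, fully open. I'll start pushing along the chute's +x direction, (0.993, -0.117) in world axes.

```bash
python3 -m crank '[[0.15,-0.018,0,0,0,0,0.6],[0.15,-0.018,0,0,0,0,0.6],[0.15,-0.018,0,0,0,0,0.6],[0.15,-0.018,0,0,0,0,0.6],[0.2,-0.023,0,0,0,0,0.6],[0.2,-0.023,0,0,0,0,0.6],[0.2,-0.023,0,0,0,0,0.6],[0.2,-0.023,0,0,0,0,0.6],[0.2,-0.023,0,0,0,0,0.6]]'
python3 -m crank '[[0.2,-0.023,0,0,0,0,0.6],[0.2,-0.023,0,0,0,0,0.6],[0.2,-0.023,0,0,0,0,0.6],[0.2,-0.023,0,0,0,0,0.6],[0.2,-0.023,0,0,0,0,0.6]]'
```

```text
time: 5.35
position: [0.5546, 0.2366, 0.0335]
ee_rot: [-3.14, -0.003, 3.028]
contact_force: [-5.6, 1.0, 6.5]
finger_gap: 0.0511
grasp_force: 3.8
time: 5.85
position: [0.5947, 0.2321, 0.0336]
ee_rot: [-3.14, -0.003, 3.028]
contact_force: [-5.8, -0.0, 6.9]
finger_gap: 0.0515
grasp_force: 3.8
```

```bash
python3 -m crank '[[0.19,-0.022,0,0,0,0,0.6],[0.19,-0.022,0,0,0,0,0.6],[0.19,-0.022,0,0,0,0,0.6],[0.19,-0.022,0,0,0,0,0.6],[0.19,-0.022,0,0,0,0,0.6],[0.19,-0.022,0,0,0,0,0.6],[0.19,-0.022,0,0,0,0,0.6],[0.15,-0.018,0,0,0,0,0.6],[0.1,-0.012,0,0,0,0,0.6]]'
python3 - <<'E'
from h import *
im=camera("top"); cv2.imwrite('pics/t2.png',cv2.resize(im[80:260,130:330,::-1],None,fx=3.3,fy=3.3,interpolation=cv2.INTER_CUBIC))
E
```

```text
time: 6.75
position: [0.6581, 0.2248, 0.0335]
ee_rot: [-3.141, -0.003, 3.028]
contact_force: [-4.7, 0.5, 6.3]
finger_gap: 0.0512
grasp_force: 3.9
```

View pics/t2.png

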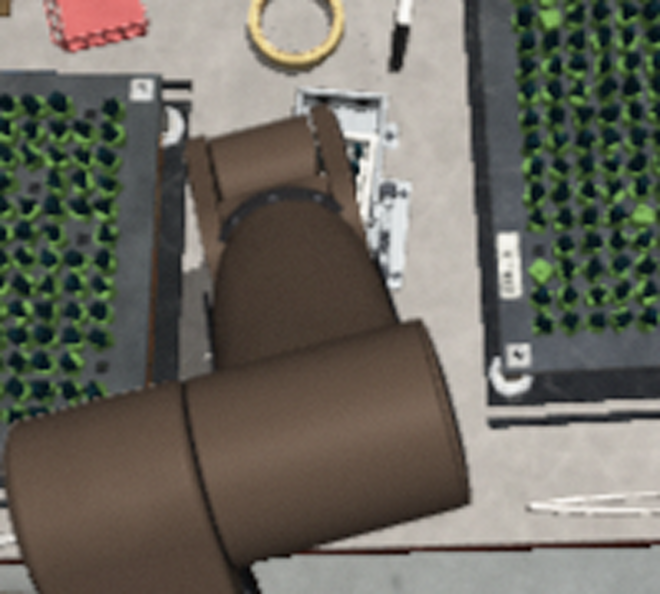

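The tray's front edge is at crop row ~133 (chute x ≈ 0.093), so its origin is at about 0.041, which agrees with the arm's estimate of 0.040. About 22 mm remain; I'll push that slowly.

```bash
python3 -m crank '[[0.1,-0.012,0,0,0,0,0.6],[0.12,-0.014,0,0,0,0,0.6],[0.12,-0.014,0,0,0,0,0.6],[0.1,-0.012,0,0,0,0,0.6],[0.08,-0.009,0,0,0,0,0.6],[0.05,-0.006,0,0,0,0,0.6],[0,0,0,0,0,0,0.6]]'
python3 - <<'E'
from fit2 import *
P=np.array([.6684,.1905,-.1125]); im=camera("top"); s=monitor.observe()
d=s['position'][:2]-np.array([.6769,.1914]); c,q=np.cos(-.1174),np.sin(-.1174); print('tcp x',c*d[0]+q*d[1],'origin',c*d[0]+q*d[1]+.063,s['contact_force'])
# brightness profile along chute at y=-.025 at tray top height
for y in(-.034,-.030):
  xs=np.arange(.08,.14,.003); print(y,[(round(x*1000),int(im[int(round(v)),int(round(u))].mean())) for x in xs for u,v in[proj(ct,W(P,[x,y,.044]))]])
E
```

```text
time: 7.5
position: [0.681, 0.2221, 0.0336]
ee_rot: [-3.141, -0.002, 3.028]
contact_force: [-3.3, -0.3, 5.4]
finger_gap: 0.0518
grasp_force: 3.0
tcp x 0.00042503143627397417 origin 0.06342503143627397 [-3.18035592  0.35154987  5.46317328]
-0.034 [(80, 203), (83, 205), (86, 211), (89, 231), (92, 235), (95, 236), (98, 239), (101, 239), (104, 239), (107, 233), (110, 222), (113, 235), (116, 228), (119, 178), (122, 105), (125, 77), (128, 83), (131, 83), (134, 153), (137, 201), (140, 188)]
-0.03 [(80, 209), (83, 212), (86, 216), (89, 227), (92, 222), (95, 229), (98, 232), (101, 203), (104, 184), (107, 184), (110, 127), (113, 200), (116, 242), (119, 188), (122, 103), (125, 76), (128, 73), (131, 148), (134, 148), (137, 207), (140, 185)]
```

The tray's front edge is at about 0.117, so its origin is at 0.063 to 0.065. I'll slide back while holding the bar, then raise.

```bash
python3 -m crank '[[-0.1,0.012,0,0,0,0,0.6],[-0.25,0.029,0,0,0,0,0.6],[-0.3,0.035,0,0,0,0,0.6],[-0.3,0.035,0,0,0,0,0.6],[-0.3,0.035,0,0,0,0,0.6],[-0.25,0.029,0,0,0,0,0.6],[0,0,0.2,0,0,0,0.6],[0,0,0.2,0,0,0,0.6],[0,0,0.2,0,0,0,0.6],[0,0,0.25,0,0,0,0.6],[0,0,0.25,0,0,0,0.6],[0,0,0.3,0,0,0,0.6]]'
python3 -m crank '[[0,0,0.5,0,0,0,0.6],[0,0,1,0,0,0,0.6],[-0.6,0,1,0,0,0,0.6],[-1,0,1,0,0,0,0.6],[-1,0,1,0,0,0,0.6],[-1,0,0.5,0,0,0,0.6],[-0.8,0,0,0,0,0,0.6],[0,0,0,0,0,0,0.6],[0,0,0,0,0,0,0.6]]'
python3 - <<'E'
from h import *
im=camera("top"); im2=camera("scene"); 
a=cv2.resize(im[90:230,180:280,::-1],None,fx=4,fy=4,interpolation=cv2.INTER_CUBIC); b=cv2.resize(im2[140:240,170:320,::-1],None,fx=2.6,fy=2.6,interpolation=cv2.INTER_CUBIC)
b=cv2.copyMakeBorder(b,0,a.shape[0]-b.shape[0],0,0,0); cv2.imwrite('pics/fin.png',np.hstack([a,b]))
E
```

```text
time: 8.75
position: [0.6218, 0.2294, 0.09]
ee_rot: [3.141, -0.0, 3.028]
contact_force: [0.8, -0.4, 0.2]
finger_gap: 0.0514
grasp_force: 0.0
time: 9.65
position: [0.455, 0.2296, 0.281]
ee_rot: [3.141, 0.001, 3.029]
contact_force: [0.8, 0.1, -0.2]
finger_gap: 0.0511
grasp_force: 0.0
```

View pics/fin.png

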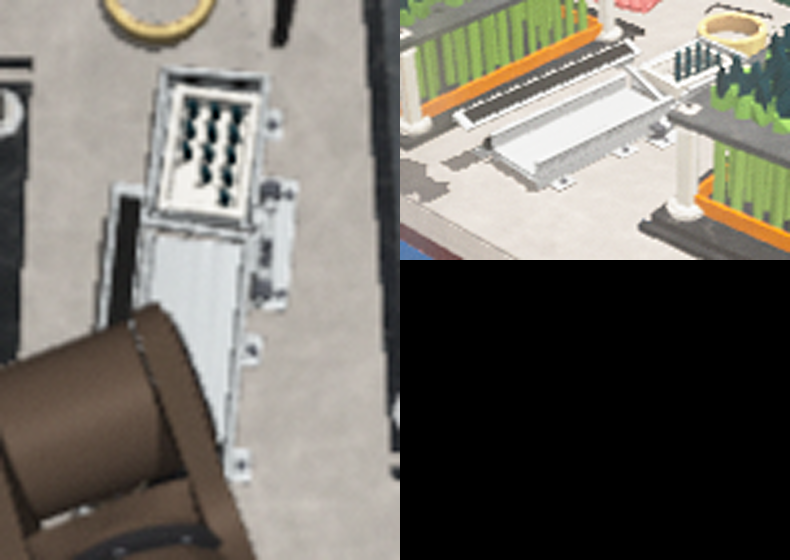

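The tray stands in the bay (rear edge rows 207 to 217), with the gate line behind it (217 to 232) and the bar back up. One quick number check of the tray's position, then I'll hand in.

```bash
python3 - <<'E'
from fit2 import *
P=np.array([.6684,.1905,-.1125]); c,s=np.cos(P[2]),np.sin(P[2])
F=lambda u,v:np.array([u/4+180,v/4+90])
for q in((160,207),(245,217),(175,88),(258,97)):
    d=ray(ct,F(*q),.044)[:2]-P[:2]; print(q,(c*d[0]+s*d[1]).round(4))
print(monitor.observe()['time'])
E
```

```text
(160, 207) 0.0179
(245, 217) 0.0153
(175, 88) 0.1173
(258, 97) 0.1154
9.75
```

```bash
python3 -c "
from workcell import job
print(job.hand_in())"
```

```text
the job is handed in; nothing more can be done
None
```

The job is handed in: the tray is in the bay with its origin about 65 mm past the gate by camera estimate, the gate looks shut behind it, and the arm is clear. The hand-in gave no verdict.

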